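# Shift the gear unit into third

### The job

Put the gear unit on the bench into third: with the outside of the fingers, push the knob of its gear lever through the H-shaped gate, along the left-hand lane to the crossbar, across to the right-hand lane, then forward (away from you) until it is fully home in the third slot, the one marked with three dots, and leave it there. Only push from outside: never have the lever or its knob between the fingers, and leave the bottle, tape measure, socket and screwdriver where they are.

Things in the scene. Friction and masses are not known exactly. Their poses are not given: they have to be found in the camera images.
- gear_unit: White gear unit fixed to the bench. Origin: centre of the underside, on the bench; x = forward (towards its finned motor, away from the robot), y = left, z up; it may stand turned by up to 0.35 rad. Housing 200 (x) by 240 (y) mm, top 100 mm above the bench, bearing a 112 mm square steel gate plate, its upper face at 108 mm. Motor 94 mm across, 103 mm high, ends at x = +252 mm
- gate (a point): Middle of the H-shaped opening, at the gate plate's upper face; axes as the unit's. Two lanes along x, centre lines at y = +20 mm (left) and -20 mm (right), from x = -29 to +29 mm; a crossbar along y at x = 0; all 16 mm wide. Slots, numbered by dots on the plate: 1 forward left, 2 back left, 3 forward right, 4 back right
- knob (a point): Centre of the 36 mm black ball knob on the gear lever (10 mm rod, 18 mm collar under the knob); z runs up along it. The lever rocks both ways about a point 50 mm above the bench under the gate's middle, 130 mm below the knob centre; knob centre 180 mm above the bench when upright, 159 mm in the corners. Starts anywhere along the left lane, stays where left; slippery; about 2 N moves it
- shift_across (a joint): Sideways lean of the lever, rad: positive to the unit's right (-y), 0 upright. Stops at -0.403 and +0.403. In the left-hand lane it is -0.40 to -0.30, in the right-hand lane +0.30 to +0.40. Knob centre in the unit's frame: y = -0.13 sin(across) cos(fore), z = 0.05 + 0.13 cos(across) cos(fore) (m)
- shift_fore (a joint): Fore-and-aft lean of the lever, rad: positive forward (unit's +x). Stops at -0.42 and +0.42 (fully home). The lever can cross between the lanes only within about -0.05 to +0.05. Knob centre in the unit's frame: x = 0.13 sin(fore) m
- oil_bottle_mid (a point): Loose white oil bottle, 52 mm in diameter, 130 mm high, upright on the bench to the left of the unit; point half-way up. To be left alone
- tape_measure_mid (a point): Loose tape measure, 70 x 36 x 66 mm, standing on the bench to the right of the unit; its centre. To be left alone
- socket_mid (a point): Loose steel socket, 28 mm in diameter, 36 mm high, standing on the housing top at its near right corner; point half-way up. To be left alone
- screwdriver_grip (a point): Loose screwdriver, 200 mm long, lying on the bench to the near left of the unit; middle of its handle. To be left alone

How it is judged:
By the outcome, as a careful person would: the job done as asked, in the order asked, and still so for the second after the job is handed in, with the robot touching nothing.
It also fails if it takes over 54 s, if anything falls off the work surface, if the arm or the gripper's body presses on something with over 40 N, if the wrist force passes 120 N, or if a joint passes its speed limit or range.

### The arm

A 6-joint arm with a two-finger parallel gripper is mounted at the origin on the work surface. World frame = base frame: x ahead of the robot, y to its left, z up, the work surface at z = 0. Lengths are in m, angles in rad, forces in N, time in s.
With the tool pointing down it reaches from about 0.325 to 0.775 m from the base axis. Payload 5.5 kg.
Tool frame: the origin (TCP) lies at the very end of the fingers, on their centre line; the grasp point (between the pads) lies 19 mm behind it; z points along the fingers, x is the direction in which the jaws open and shut, and the axes are right-handed (so a half turn about z gives the same grasp; the last joint's range is limited). The gripper opens to 85 mm and grips with 20 to 120 N. Pads are 22 mm wide; open, the fingers measure 114 mm over their backs; the gripper's body (76 mm by 85 mm) begins 54 mm behind the grasp point. The pads swing forward as they close: fully open they stand 13 mm farther back than shut.
Start: joints at [-1.395, 0.091, 1.231, -0, 1.82, -0.057], TCP at [0.138, -0.584, 0.231] pointing down, gripper open.
Joint ranges: [-2.87, 2.87], [-0.86, 2.18], [0.17, 2.46], [-1.51, 4.65], [0.06, 2.69], [-2.65, 2.65]. Speed limits (rad/s): [2.57, 2.57, 3.01, 3.14, 3.14, 3.14].

### API

Orientations are given as a rotation vector (axis times angle).
In Python, from rig import * gives the robot as it stands. Calls block until the motion is done:
- move_ptp(position, orientation): joint-space move of the TCP to a pose.
- line_to(position, ori=None, rate=0.15, f_stop=None): straight line of the TCP; ori=None keeps the orientation; rate is the mean speed in m/s. With f_stop (N) it stops when the force on the tool has changed by that much, and returns True; else False.
- move_j(angles): joint-space move.
- move_gripper(opening): finger opening in m; the grip force is fixed at half the most; returns when the fingers have stopped.
- wait(seconds).
- inverse_kinematics(position, orientation): joint angles nearest the present ones, or None.
- read_camera(name): name is "side" or "top" or "wrist"; returns a dict with "image" (384x512x3 uint8, red, green, blue), "K" (3x3 intrinsics, pixels), "k1" (the pictures are not rectified: a ray, as slopes to the right and down, at radius r is drawn at 1 + k1 r^2 times it, then the intrinsics apply), "view" (4x4, takes a point from world to camera coordinates). Camera axes: x right, y up, looking along -z (the intrinsics and any distortion apply to the point x, -y, -z); pixel columns grow to the right and rows downward; lengths in m; the calibration is good to about 2 mm. A picture is of the moment at which its call begins. There is no depth.
A pose or a line that the arm cannot do raises Unreachable and nothing moves.
- job_done(): hands the job in, once; it reports no verdict.
Trained networks look in a picture, given as the dict that the camera call returned (one of the last four; its "shot" number tells which), for a name from the list of things; names that differ only in an ending like _2 or _b are one class to them, and where a whole thing is asked for, a point or a joint stands for the part that bears it (a point fixed in the world has none). Each returns a list of dicts, best first, with "p" (0 to 1); they miss things now and then, are a little off and sometimes report something else, mostly with a low value. They report only what shows in the picture. A call takes as long as a camera call.
- silhouettes(picture, name): "region" (384x512 bool, what is visible of it) and "position" ([column, row] in pixels, amid what is visible of it).
Readings, each from a call of its own:
- get_time_s(): time.
- get_joint_positions(): joint angles.
- get_dq(): joint speeds.
- get_tau(): joint torques, N m.
- get_eef_pos(): TCP position.
- get_ee_rot(): TCP orientation.
- get_contact_force(): force on the tool from outside, world axes, zero at the start.
- get_wrist_torque(): the same for the moment, N m.
- get_width(): finger opening in m.
Only numpy, scipy, OpenCV 4.12 (cv2) and the standard library are available. Lean on these libraries where they do the work, as an engineer would, in place of code of your own. Each camera call takes 0.05 s, during which the arm holds its last target. There are 200 camera calls.

## Working session

There is one attempt and no reset: what is moved stays moved. The work goes in short steps, each a Python script; the robot and the scene stay as the last script left them, time stands still between calls to the robot, and variables do not carry over. Pictures are saved under pics/ and viewed, about 8 in all and at most 12, crops included, and the job is handed in when it is done.

```bash
mkdir -p pics; ls
python3 - <<'E'
from rig import *
import cv2, numpy as np
ims=[]
for n in ["top","side"]:
    c=read_camera(n); im=c["image"][:,:,::-1].copy()
    print(n,c["K"].tolist(),c["k1"],np.round(c["view"],4).tolist())
    for o in ["gear_unit","gate","knob","oil_bottle_mid","tape_measure_mid","socket_mid","screwdriver_grip"]:
        try:
            print(o,[(round(d["p"],2),np.round(d["position"],1).tolist(),int(d["region"].sum())) for d in silhouettes(c,o)[:2]])
        except Exception as e: print(o,e)
    cv2.imwrite(f"pics/{n}.png",cv2.resize(im,(800,600),interpolation=cv2.INTER_CUBIC))
print(get_time_s())
E
```

```text
pics
top [[444.65363941532945, 0.0, 261.67380376640403], [0.0, 444.65363941532945, 189.70078080488213], [0.0, 0.0, 1.0]] -0.10159518299663448 [[0.0109, -0.9994, 0.0336, 0.0178], [0.9861, 0.0163, 0.1654, -0.5345], [-0.1658, 0.0313, 0.9857, -1.1299], [0.0, 0.0, 0.0, 1.0]]
gear_unit [(0.68, [228.7, 179.6], 10917)]
gate [(0.56, [229.0, 182.8], 10975), (0.32, [143.8, 254.7], 480)]
knob [(0.79, [207.4, 186.5], 208)]
oil_bottle_mid [(0.7, [207.4, 186.9], 191), (0.59, [155.8, 157.1], 502)]
tape_measure_mid [(0.96, [308.5, 186.2], 458)]
socket_mid []
screwdriver_grip [(0.6, [140.9, 259.4], 437)]
side [[465.0052127012991, 0.0, 253.8703898332844], [0.0, 465.0052127012991, 196.49914914044035], [0.0, 0.0, 1.0]] -0.03601215641789266 [[-0.8905, -0.4548, -0.0161, 0.4767], [0.2928, -0.5998, 0.7447, -0.243], [-0.3483, 0.6584, 0.6672, -1.003], [0.0, 0.0, 0.0, 1.0]]
gear_unit [(0.78, [221.0, 245.7], 13435)]
gate [(0.9, [218.9, 246.9], 13495)]
knob [(0.82, [224.9, 226.3], 254)]
oil_bottle_mid [(0.59, [153.9, 298.7], 1070)]
tape_measure_mid [(0.73, [264.9, 193.2], 469), (0.71, [225.3, 227.0], 235)]
socket_mid [(0.59, [273.2, 210.1], 232)]
screwdriver_grip [(0.69, [266.9, 372.3], 755), (0.29, [223.8, 224.8], 239)]
0.8
```

View pics/top.png

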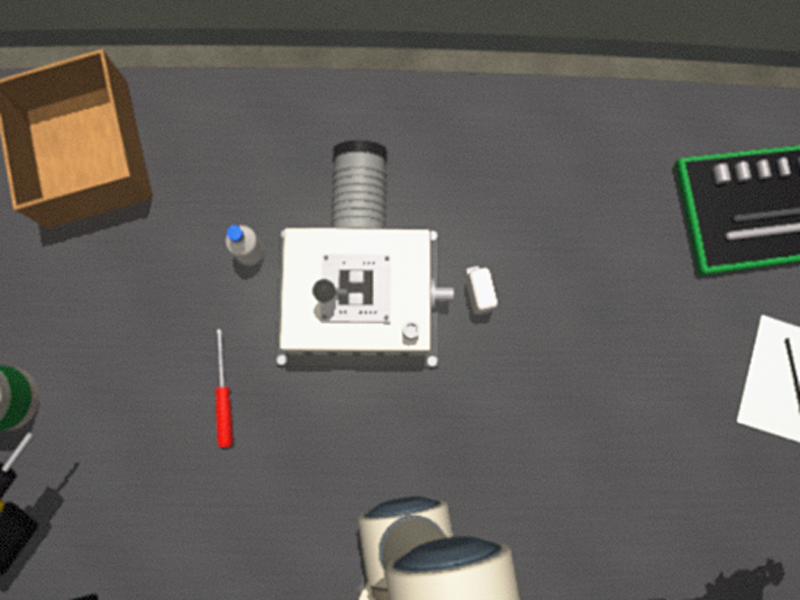

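View pics/side.png

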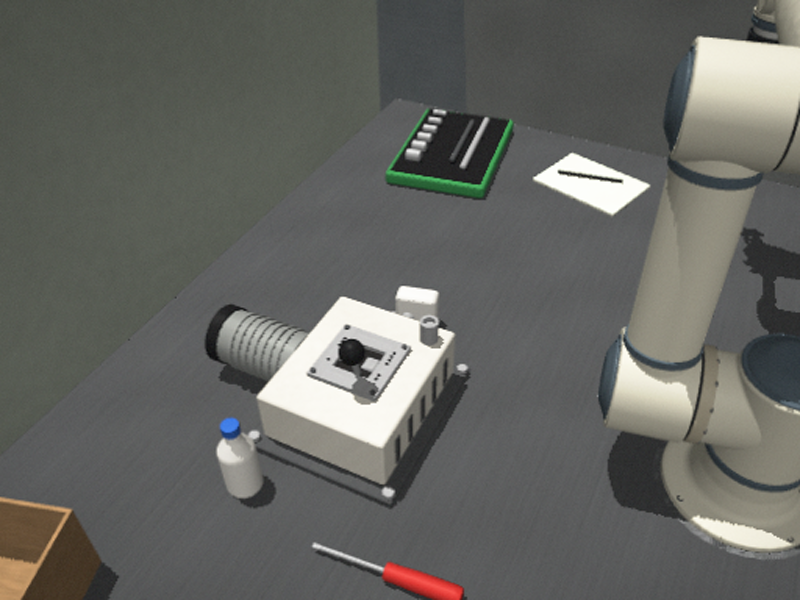

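The top view shows the unit nearly square to the robot. In the enlarged picture the housing-top corners are about (283,229), (435,230), (433,350) and (280,349), and the knob is at (324,291), left lane near the middle. The side view agrees: knob at (351,351), socket at (429,329). Next I fit the poses.

```bash
cat > h.py <<'E'
from rig import *
import numpy as np, cv2
from scipy.optimize import least_squares
def proj(c,P):
    P=np.atleast_2d(P); V=np.asarray(c["view"]); q=P@V[:3,:3].T+V[:3,3]
    s=np.c_[q[:,0],-q[:,1]]/-q[:,2:3]; s=s*(1+c["k1"]*(s**2).sum(1,keepdims=True))
    K=np.asarray(c["K"]); return s*[K[0,0],K[1,1]]+K[:2,2]
def unit2w(u,P):
    P=np.atleast_2d(P).astype(float); a=u[2]; R=np.array([[np.cos(a),-np.sin(a),0],[np.sin(a),np.cos(a),0],[0,0,1]])
    return P@R.T+[u[0],u[1],0]
def knobu(ac,fo):
    return np.array([.13*np.sin(fo),-.13*np.sin(ac)*np.cos(fo),.05+.13*np.cos(ac)*np.cos(fo)])
def knob_px(c):
    d=silhouettes(c,"knob"); return (d[0]["position"],d[0]["p"],d[0]["region"]) if d else None
E
python3 - <<'E'
from h import *
T=read_camera("top");S=read_camera("side")
C=np.array([[.1,.12,.1],[.1,-.12,.1],[-.1,-.12,.1],[-.1,.12,.1]])
t=np.array([[283,229],[435,230],[433,350],[280,349]])/1.5625
s=np.array([[260,400],[343,297],[455,335],[384,478]])/1.5625
pt=np.array(knob_px(T)[0]);ps=np.array(knob_px(S)[0])
def f(v,full=False):
    u=v[:3];W=unit2w(u,C)
    a=(proj(T,W)-t)
    b=(proj(S,W[:3])-s[:3])
    k=unit2w(u,knobu(v[3],v[4]))
    r=np.r_[a.ravel(),b.ravel(),(proj(T,k)-pt).ravel(),(proj(S,k)-ps).ravel()]
    return r
r=least_squares(f,[.55,.07,0,-.35,0],loss="soft_l1",x_scale=[.01,.01,.05,.05,.05])
print(r.x, np.round(f(r.x),1)); print(unit2w(r.x[:3],knobu(*r.x[3:])))
for c in (T,S):
    for n in ("knob","gear_unit"): print(n,silhouettes(c,n)[0]["position"])
# other objects by triangulation with top guess
for n,z,p,cam in [("bottle top",.13,(235,232),T),("tape top",.066,(482,290),T),("socket top",.136,(410,328),T)]:
    q=least_squares(lambda w:(proj(cam,[w[0],w[1],z])-np.array(p)/1.5625).ravel(),[.55,0]).x
    print(n,q)
u=r.x[:3]
for c,n in ((T,"top"),(S,"side")):
    im=cv2.resize(c["image"][:,:,::-1],None,fx=3,fy=3,interpolation=cv2.INTER_CUBIC)
    h=.008;L=.029;g=[[-L,20],[L,20]]
    sq=lambda x0,x1,y0,y1:np.array([[x0,y0,.108],[x1,y0,.108],[x1,y1,.108],[x0,y1,.108]])
    for q in (C,sq(-.056,.056,-.056,.056),sq(-L,L,.012,.028),sq(-L,L,-.028,-.012)):
        cv2.polylines(im,[np.int32(proj(c,unit2w(u,q))*3)],True,(0,0,255),1)
    k=proj(c,unit2w(u,knobu(*r.x[3:])))[0]*3
    cv2.circle(im,tuple(np.int32(k)),3,(0,255,0),-1)
    m=proj(c,unit2w(u,[0,0,.1]))[0]*3; x,y=np.int32(m)
    cv2.imwrite(f"pics/fit_{n}.png",im[max(0,y-250):y+250,max(0,x-200):x+200])
a=cv2.imread("pics/fit_top.png");b=cv2.imread("pics/fit_side.png");cv2.imwrite("pics/fit.png",np.hstack([a,b]))
E
```

```text
Traceback (most recent call last):
TypeError: 'NoneType' object is not subscriptable
```

```bash
cat > fit.py <<'E'
from h import *
T=read_camera("top");S=read_camera("side")
C=np.array([[.1,.12,.1],[.1,-.12,.1],[-.1,-.12,.1],[-.1,.12,.1]])
t=np.array([[283,229],[435,230],[433,350],[280,349]])/1.5625
s=np.array([[260,400],[343,297],[455,335]])/1.5625
pt=np.array([207.4,186.5]);ps=np.array([224.9,226.3])
def f(v):
    u=v[:3];W=unit2w(u,C)
    k=unit2w(u,knobu(v[3],v[4]))
    return np.r_[(proj(T,W)-t).ravel(),(proj(S,W[:3])-s).ravel(),(proj(T,k)-pt).ravel(),(proj(S,k)-ps).ravel()]
r=least_squares(f,[.55,.07,0,-.35,0],loss="soft_l1",x_scale=[.01,.01,.05,.05,.05])
print(r.x, np.round(f(r.x),1)); print(unit2w(r.x[:3],knobu(*r.x[3:])))
for n,z,p in [("bottle top",.13,(235,232)),("tape top",.066,(482,290)),("socket top",.136,(410,328))]:
    print(n,least_squares(lambda w:(proj(T,[w[0],w[1],z])-np.array(p)/1.5625).ravel(),[.55,0]).x)
u=r.x[:3];L=.029;out=[]
sq=lambda x0,x1,y0,y1:np.array([[x0,y0,.108],[x1,y0,.108],[x1,y1,.108],[x0,y1,.108]])
for c in (T,S):
    im=cv2.resize(c["image"][:,:,::-1],None,fx=3,fy=3,interpolation=cv2.INTER_CUBIC)
    for q in (C,sq(-.056,.056,-.056,.056),sq(-L,L,.012,.028),sq(-L,L,-.028,-.012)):
        cv2.polylines(im,[np.int32(proj(c,unit2w(u,q))*3)],True,(0,0,255),1)
    cv2.circle(im,tuple(np.int32(proj(c,unit2w(u,knobu(*r.x[3:])))[0]*3)),3,(0,255,0),-1)
    x,y=np.int32(proj(c,unit2w(u,[0,0,.1]))[0]*3)
    out.append(im[y-250:y+250,x-200:x+200])
cv2.imwrite("pics/fit.png",np.hstack(out))
E
python3 fit.py
```

```text
[ 0.53447169  0.1112537   0.01431398 -0.38237006 -0.11998636] [ 0.4  0.1 -2.9 -0.2 -0.9  1.1  0.1  1.7 -2.3 -2.7 -0.9 -2.4  1.4 -3.1
 -1.   0.1  0.1 -0.7]
[[0.51822317 0.15918295 0.16974461]]
bottle top [0.61885808 0.30513837]
tape top [ 0.54338747 -0.09612553]
socket top [0.46930286 0.02577151]
```

View pics/fit.png

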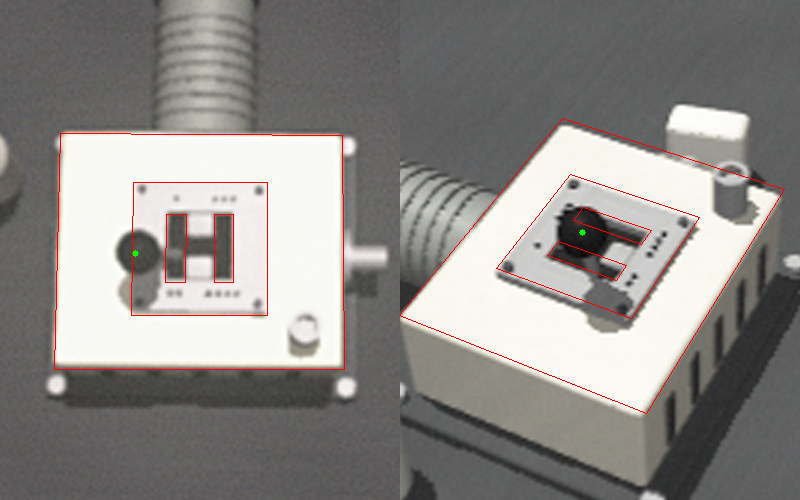

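The overlay fits the housing and plate to about 1–2 mm: plate centre at (199,247) against a fit of (199,249) in the top crop. The lever is in the left lane, slightly behind the crossbar. A closer look with the wrist camera will refine this.

```bash
cat >> h.py <<'E'
from scipy.spatial.transform import Rotation as Ro
def down(a): # tool z down, tool x at heading a
    c,s=np.cos(a),np.sin(a); return Ro.from_matrix([[c,s,0],[s,-c,0],[0,0,-1]]).as_rotvec()
E
python3 - <<'E'
from h import *
print(get_ee_rot(),Ro.from_rotvec(get_ee_rot()).as_matrix().round(2).tolist())
for a in (0,np.pi,np.pi/2,-np.pi/2):
    q=inverse_kinematics([.53,.1,.3],down(a)); print(a,None if q is None else np.round(q,2))
move_gripper(0)
move_ptp([.42,.10,.40],down(0.0143+np.pi/2))
c=read_camera("wrist"); np.savez("w0.npz",**{k:c[k] for k in ("image","K","k1","view")})
print(get_width(),get_eef_pos(),get_time_s(),np.round(c["view"],3).tolist())
print([(d["p"],d["position"]) for d in silhouettes(c,"knob")])
cv2.imwrite("pics/w0.png",cv2.resize(c["image"][:,:,::-1],(800,600),interpolation=cv2.INTER_CUBIC))
E
```

```text
[-2.46437655e+00  1.94843398e+00  3.17950408e-05] [[0.23, -0.97, -0.0], [-0.97, -0.23, 0.0], [-0.0, 0.0, -1.0]]
0 [ 0.12 -0.05  1.25 -0.    1.94  0.12]
3.141592653589793 None
1.5707963267948966 [ 0.12 -0.05  1.25 -0.    1.94 -1.45]
-1.5707963267948966 [ 0.12 -0.05  1.25 -0.    1.94  1.69]
0.00021429979151273916 [0.42023813 0.09948868 0.39969093] 4.5417 [[-0.013, 1.0, -0.001, -0.094], [-0.965, -0.013, -0.26, 0.484], [-0.26, -0.003, 0.966, -0.431], [0.0, 0.0, 0.0, 1.0]]
[(0.9, [299.0, 240.6])]
```

View pics/w0.png

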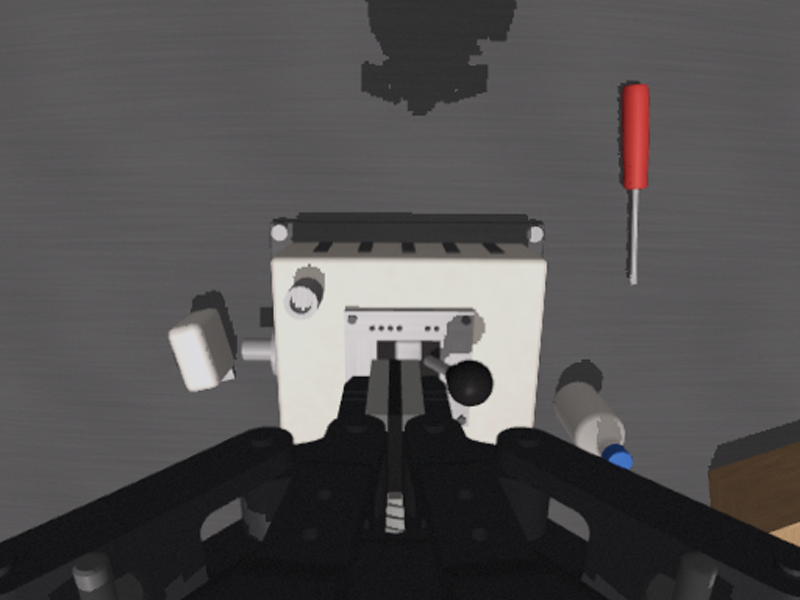

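The wrist view shows the near housing-top corners at (272,259) and (546,259), the near plate screws at (352,319) and (465,320), and the knob centre near (470,383). The closed gripper's knuckles bulge along the jaw axis. I'll push with the flat side across that axis, offset so that only one finger bears.

```bash
cat > fit2.py <<'E'
from h import *
T=read_camera("top");S=read_camera("side");W=dict(np.load("w0.npz"))
u0=[.53447,.11125,.0143]
off=lambda c:np.int32(proj(c,unit2w(u0,[0,0,.1]))[0]*3)-[200,250]
tt=(np.array([[142,189],[259,190],[257,304],[139,303]])+off(T))/3
ss=(np.array([[173,184],[284,222],[223,309],[108,267]])+off(S))/3
ws=np.array([[352,319],[465,320]])/1.5625
wc=np.array([[272,259],[546,259]])/1.5625
pk={'t':[207.4,186.5],'s':[224.9,226.3],'w':[300.8,245]}
def f(v):
    u=v[:3];q=v[5];P=unit2w(u,[[q,q,.108],[q,-q,.108],[-q,-q,.108],[-q,q,.108]])
    H=unit2w(u,[[-.1,-.12,.1],[-.1,.12,.1]]);k=unit2w(u,knobu(v[3],v[4]))
    return np.r_[(proj(T,P)-tt).ravel(),(proj(S,P)-ss).ravel(),(proj(W,P[[2,3]])-ws).ravel(),(proj(W,H)-wc).ravel(),
      (proj(T,k)-pk['t']).ravel(),(proj(S,k)-pk['s']).ravel(),(proj(W,k)-pk['w']).ravel()]
r=least_squares(f,u0+[-.35,-.1,.048],loss="soft_l1",x_scale=[.01,.01,.05,.05,.05,.01])
print(r.x.round(4)); print(np.round(f(r.x),1)); print(unit2w(r.x[:3],knobu(*r.x[3:5])))
np.save("u.npy",r.x[:5])
E
python3 fit2.py
```

```text
[ 0.537   0.1125  0.0049 -0.3694 -0.1341  0.0472]
[  0.4   0.1  -1.    0.2  -0.7  -0.6   0.5  -0.7 -21.4  26.7 -37.2 -12.4
  19.2 -29.   37.9  13.1   0.6   0.2  -1.6   0.2  -2.6  -1.4   1.5   0.2
  -0.9  -0.4  -0.3  -1.1  -0.1  -0.6]
[[0.5194205  0.15895683 0.17013978]]
```

```bash
sed -i 's/\[\[173,184\],\[284,222\],\[223,309\],\[108,267\]\]/[[108,267],[173,184],[284,222],[223,309]]/' fit2.py; python3 fit2.py
```

```text
[ 0.5372  0.1129  0.009  -0.3671 -0.134   0.0484]
[-0.2 -0.4 -0.7 -0.4 -0.3 -0.3 -0.1 -0.2 -0.5 -0.6 -0.6 -0.1 -0.7 -0.1
 -0.2 -0.3 -0.2 -0.3 -0.6 -0.7 -2.6 -1.   1.4 -0.1 -0.9 -0.4 -0.3 -1.2
 -0.1 -0.6]
[[0.51938525 0.15895038 0.17024997]]
```

The fit is consistent now, with residuals under about 1 px on the plate. The knob leans back by 0.134 rad. Step 1 is to push it forward to the crossbar.

```bash
cat >> h.py <<'E'
U=np.load("u.npy")
def go(x,y,z,a=None,rate=.15,f=None,ptp=False):
    p=unit2w(U[:3],[x,y,z])[0]; o=None if a is None else down(U[2]+a)
    if ptp: return move_ptp(p,o)
    s=line_to(p,o,rate,f); 
    if f: print("stop",s,"pos",inu(get_eef_pos()).round(4),"F",np.round(get_contact_force(),1))
    return s
def inu(p):
    a=U[2];d=np.asarray(p)-[U[0],U[1],0];return np.array([np.cos(a)*d[0]+np.sin(a)*d[1],-np.sin(a)*d[0]+np.cos(a)*d[1],d[2]])
def knobfit(names=("top","side"),x0=(-.35,0)):
    obs=[]
    for n in names:
        for _ in range(3):
            c=read_camera(n);k=knob_px(c)
            if k: obs.append((c,np.array(k[0]),n,round(k[1],2)));break
    f=lambda v:np.concatenate([(proj(c,unit2w(U[:3],knobu(*v)))[0]-p) for c,p,*_ in obs])
    r=least_squares(f,x0,x_scale=.05); print("across,fore",r.x.round(3),"res",f(r.x).round(1),[o[2:] for o in obs]); return r.x
E
python3 - <<'E'
from h import *
P=np.pi/2
go(-.078,.041,.25,P,ptp=True)
go(-.078,.041,.150,rate=.1)
print(get_contact_force().round(1) if hasattr(get_contact_force(),'round') else get_contact_force())
go(-.029,.041,.150,rate=.04,f=15)
go(-.07,.041,.150)
go(-.07,.041,.26)
move_ptp(unit2w(U[:3],[-.16,.12,.33])[0],down(U[2]))
knobfit()
c=read_camera("top");cv2.imwrite("pics/t1.png",cv2.resize(c["image"][120:250,150:310,::-1],None,fx=4,fy=4,interpolation=cv2.INTER_CUBIC))
print(get_time_s())
E
```

```text
[ 0.4 -0.3 -0.4]
stop False pos [-0.0291  0.041   0.15  ] F [-0.8  0.8  0.3]
across,fore [-0.389 -0.017] res [-2.3 -0.   0.6 -1.8] [('top', 0.45), ('side', 0.73)]
11.1583
```

View pics/t1.png

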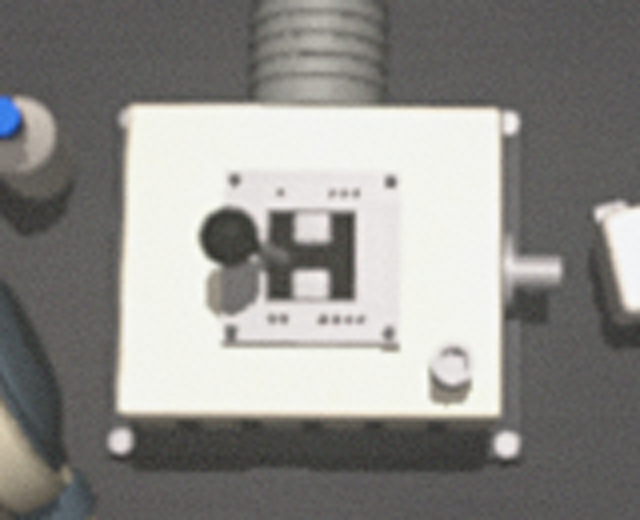

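The knob is at (229,236) in the crop, and its rod enters the gate level with the crossbar at about row 255. That puts the lever at fore ≈ -0.02, within the crossing window. Step 2 is to push it across from the left.

Run:
```python
from h import *
go(-.005,.110,.27,0,ptp=True)
go(-.005,.110,.155,rate=.1)
go(-.005,-.018,.155,rate=.05,f=15)
go(-.005,.02,.155)
go(-.005,.02,.27)
move_ptp(unit2w(U[:3],[-.16,.12,.33])[0],down(U[2]+np.pi/2))
knobfit(x0=(.35,0))
c=read_camera("top");cv2.imwrite("pics/t2.png",cv2.resize(c["image"][120:250,150:310,::-1],None,fx=4,fy=4,interpolation=cv2.INTER_CUBIC))
print(get_time_s())
```

```text
stop False pos [-0.005  -0.0179  0.155 ] F [ 0.1  1.1 -0.5]
across,fore [ 0.257 -0.016] res [-0.9 -0.6  1.  -1. ] [('top', 0.62), ('side', 0.71)]
18.6083
```

View pics/t2.png

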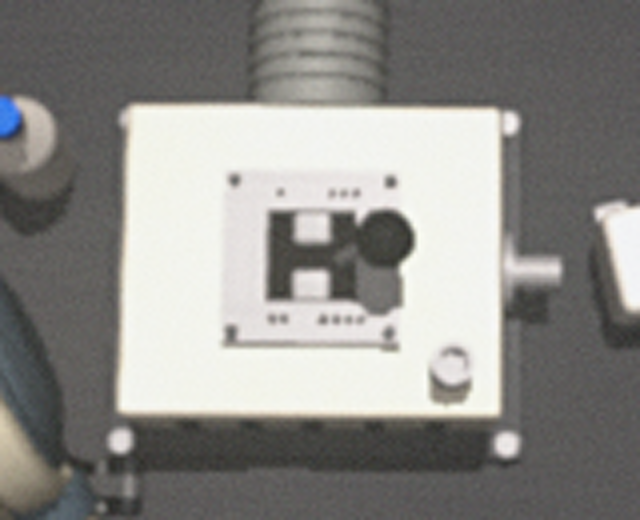

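The knob is at (385,238) in the crop, about 97 mm across from its earlier position, and its rod is in the right-hand lane. The network's across value of 0.257 is lower than the picture and the finger position suggest, so I check the ball centre by threshold. If it's in the lane, step 3 pushes it forward.

```bash
cat > chk.py <<'E'
from h import *
def ball(n="top",x0=(.35,0)):
    c=read_camera(n); p=proj(c,unit2w(U[:3],knobu(*x0)))[0]
    g=cv2.cvtColor(c["image"],cv2.COLOR_RGB2GRAY); g=cv2.resize(g,None,fx=4,fy=4,interpolation=cv2.INTER_CUBIC)
    m=cv2.morphologyEx((g<45).astype(np.uint8),cv2.MORPH_OPEN,np.ones((21,21)))
    k,l,st,ce=cv2.connectedComponentsWithStats(m)
    i=min(range(1,k),key=lambda i:np.hypot(*(ce[i]/4-p))); q=ce[i]/4; print(n,"ball px",q.round(1),"area",st[i,4]/16)
    return c,q
def pose(x0):
    o=[ball(n,x0) for n in ("top","side")]
    f=lambda v:np.concatenate([proj(c,unit2w(U[:3],knobu(*v)))[0]-q for c,q in o])
    r=least_squares(f,x0,x_scale=.05);print("across,fore",r.x.round(3),"res",f(r.x).round(1));return r.x
E
python3 - <<'E'
from chk import *
v=pose((.35,0))
if .29<v[0]<.43:
    go(-.052,-.042,.27,np.pi/2,ptp=True)
    go(-.052,-.042,.145,rate=.1); print(np.round(get_contact_force(),1))
    go(.034,-.042,.145,rate=.04,f=12)
    go(-.03,-.042,.145); go(-.03,-.042,.27)
    move_ptp(unit2w(U[:3],[-.16,.12,.33])[0],down(U[2]+np.pi/2))
    pose((.35,.42)); knobfit(x0=(.35,.4))
    c=read_camera("top");cv2.imwrite("pics/t3.png",cv2.resize(c["image"][120:250,150:310,::-1],None,fx=4,fy=4,interpolation=cv2.INTER_CUBIC))
print(get_time_s())
E
```

```text
top ball px [450.  137.2] area 38.1875
side ball px [239.2 198.5] area 147.5
across,fore [1.437 0.237] res [-173.7   38.2    4.5    5.7]
18.7083
```

```bash
sed -i 's/g<45/g<60/; s/np.ones((21,21))/np.ones((17,17))/' chk.py
python3 - <<'E'
from chk import *
T=read_camera("top")
for a in (.25,.3,.37): print(a,proj(T,unit2w(U[:3],knobu(a,-.01)))[0].round(1))
d=silhouettes(T,"knob");print([(x["p"],x["position"],int(x["region"].sum())) for x in d])
c,q=ball("top");c2,q2=ball("side")
for a in (.25,.3,.37): print(a,proj(c2,unit2w(U[:3],knobu(a,-.01)))[0].round(1))
E
```

```text
0.25 [239.9 179.2]
0.3 [242.6 179.4]
0.37 [246.2 179.6]
[(0.57, [230.7, 182.7], 10865), (0.5, [241.8, 182.4], 160)]
top ball px [239.6  94.8] area 95.9375
side ball px [239.  197.6] area 189.5
0.25 [235.5 198.1]
0.3 [236.9 196.9]
0.37 [238.7 195.6]
```

The ball centre as seen, top (246.2,179.5) and side (239,197.6), matches across ≈ 0.37. The network's mask was just off, so the lever is in the right-hand lane and I push forward.

Run:
```python
from chk import *
go(-.052,-.042,.27,np.pi/2,ptp=True)
go(-.052,-.042,.145,rate=.1); print(np.round(get_contact_force(),1))
go(.034,-.042,.145,rate=.04,f=12)
go(-.03,-.042,.145); go(-.03,-.042,.27)
move_ptp(unit2w(U[:3],[-.16,.12,.33])[0],down(U[2]+np.pi/2))
out=[]
for n in ("top","side"):
    c=read_camera(n)
    im=cv2.resize(c["image"][:,:,::-1],None,fx=4,fy=4,interpolation=cv2.INTER_CUBIC)
    p=proj(c,unit2w(U[:3],knobu(.35,.42)))[0]; cv2.circle(im,tuple(np.int32(p*4)),3,(0,255,0),-1)
    x,y=np.int32(proj(c,unit2w(U[:3],[0,0,.1]))[0]*4); out.append(im[y-250:y+250,x-200:x+200])
    print(n,p.round(1),[(round(d["p"],2),d["position"],int(d["region"].sum())) for d in silhouettes(c,"knob")])
cv2.imwrite("pics/t3.png",np.hstack(out))
print(get_time_s())
```

```text
[-0.1 -0.1 -0.6]
stop True pos [ 0.0292 -0.0417  0.143 ] F [-6.9 -0.4  3.8]
top [243.8 158.1] [(0.76, [242.4, 160.6], 190)]
side [216.4 193.6] [(0.69, [216.0, 198.3], 277), (0.62, [271.0, 218.5], 46)]
25.7667
```

View pics/t3.png

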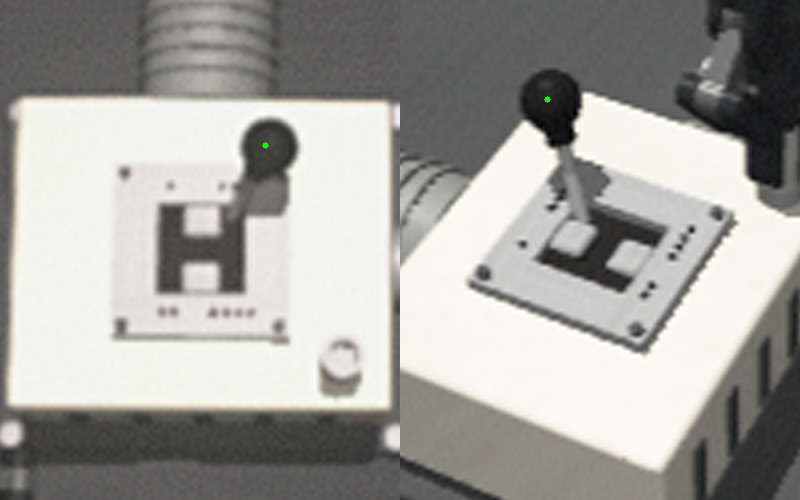

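The top crop shows the knob at (269,148) against a fully-home prediction of (265,146). The side view puts the rod at the forward end of the three-dot slot. I'll do one firmer confirming push to make sure it's on the stop.

Run:
```python
from chk import *
go(-.02,-.037,.27,np.pi/2,ptp=True)
go(-.01,-.037,.148,rate=.12)
go(.045,-.037,.148,rate=.03,f=4)
go(.045,-.037,.148,rate=.03,f=18)
go(-.02,-.037,.148); go(-.03,-.037,.27)
move_ptp(unit2w(U[:3],[-.16,.12,.33])[0],down(U[2]+np.pi/2))
out=[]
for n in ("top","side"):
    c=read_camera(n)
    im=cv2.resize(c["image"][:,:,::-1],None,fx=4,fy=4,interpolation=cv2.INTER_CUBIC)
    p=proj(c,unit2w(U[:3],knobu(.35,.42)))[0]
    x,y=np.int32(proj(c,unit2w(U[:3],[0,0,.1]))[0]*4); out.append(im[y-250:y+250,x-200:x+200])
    print(n,p.round(1),[(round(d["p"],2),d["position"],int(d["region"].sum())) for d in silhouettes(c,"knob")])
    for o in ("oil_bottle_mid","tape_measure_mid","socket_mid","screwdriver_grip"): print(o,[np.round(d["position"]) for d in silhouettes(c,o)])
cv2.imwrite("pics/t4.png",np.hstack(out))
print(get_time_s(),get_contact_force())
```

```text
stop True pos [ 0.0263 -0.037   0.1467] F [-2.1 -0.3  1.1]
stop True pos [ 0.0324 -0.0364  0.1435] F [-10.7  -1.4   6. ]
top [243.8 158.1] [(0.62, [240.6, 159.6], 242), (0.23, [244.5, 159.5], 260)]
oil_bottle_mid [array([155., 156.]), array([144., 272.])]
tape_measure_mid [array([307., 185.])]
socket_mid []
screwdriver_grip [array([144., 273.])]
side [216.4 193.6] [(0.8, [218.4, 198.8], 331)]
oil_bottle_mid [array([221., 248.]), array([154., 297.])]
tape_measure_mid []
socket_mid [array([272., 215.])]
screwdriver_grip [array([263., 370.])]
32.4167 [-0.66041764 -0.17625542  0.5746603 ]
```

View pics/t4.png

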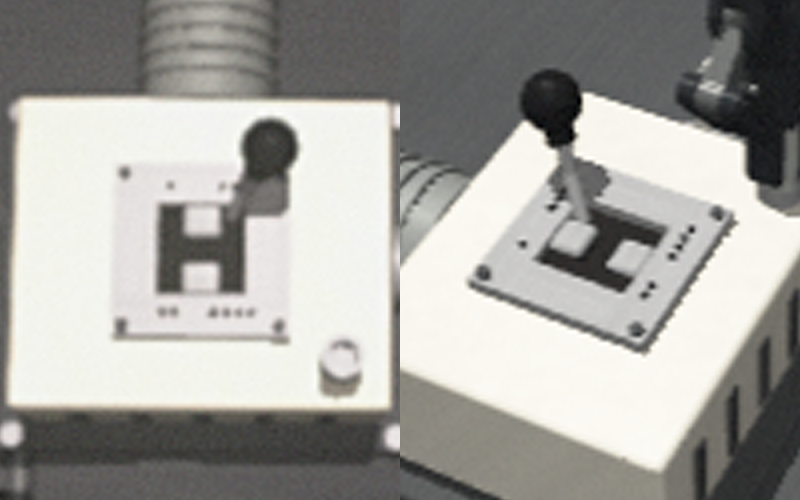

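The knob didn't move under the second, firmer push (still at (269,148)), so it is on its stop. The socket and the other items haven't moved, and the arm is clear.

```bash
python3 -c "
from rig import *
job_done()"
```

```text
the job is handed in; nothing more can be done
```

The gear unit is in third and the job is handed in; `job_done()` gives no verdict. With the gripper shut throughout, I pushed the knob from outside in three moves. It went forward along the left lane to the crossbar, across to the right lane, then forward into the three-dot slot.

**Last checks**
- **Fully home:** the final push met a firm stop. A second push at 18 N left the knob at the same pixel, within about 1 px of its predicted fully-home position.
- **Left alone:** the socket looks the same in the before and after pictures. The network's positions for the bottle, tape measure and screwdriver are about where they started. It lost the tape measure in the last side view and the socket in the top views. Its screwdriver mark in the top view moved about 14 px, but only about 4 px in the side view. I did not view the screwdriver itself in a later picture.
- **Arm:** it was clear of everything, with 32 s used at the last reading.

**What disagreed**
- **Mid-job lean:** after the crossing, the network put the sideways lean at 0.26 rad, but the ball seen in both pictures fits about 0.37. I went by the pictures.
- **Push distance:** at the stop the fingertip read about 5–8 mm further forward than I calculated. I put that down to flex in the arm and the fingers being narrower than I assumed.

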